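# Unhook the blue tube holder from its screw and park it

### The arm

A 6-joint arm with a two-finger parallel gripper is mounted at the origin on the work surface. World frame = base frame: x ahead of the robot, y to its left, z up, the work surface at z = 0. Lengths are in m, angles in rad, forces in N, time in s.
With the tool pointing down it reaches from about 0.35 to 0.95 m from the base axis. Payload 17.4 kg.
Tool frame: the origin (TCP) lies between the finger pads; the fingertips stand 25 mm ahead of it and the grasp point (between the pads) lies 6 mm ahead of it (env.nose_length is the distance from the TCP to the fingertips, in m); z points along the fingers, y is the line along which they close (so a half turn about z gives the same grasp; the last joint's range is limited). The gripper opens to 93 mm and grips with 3 to 60 N. Pads are 15 mm wide; open, the fingers measure 128 mm over their backs; the gripper's body (75 mm by 188 mm) begins 65 mm behind the grasp point.
Start: joints at [1.07, 0.116, 1.442, -0, 1.584, -0.038], TCP at [0.301, 0.604, 0.244] pointing down, gripper open.
Joint ranges: [-2.83, 2.83], [-0.83, 2.19], [0.07, 2.5], [-1.14, 4.28], [0.01, 3], [-2.97, 2.97]. Speed limits (rad/s): [1.89, 1.89, 2.22, 3.14, 3.14, 3.14].

### API

Orientations are given as a unit quaternion [w, x, y, z].
In Python, from rig import env gives the robot as it stands.
- The arm moves only by the shell command python3 -m handwheel 'ROWS' [FORCE]. ROWS is text: rows parted by semicolons, each of 5 numbers parted by spaces: the shift along the tool's x, y, z in cm, then the turn about the tool's z in rad, then the finger opening in cm, from 0 to 9.3. In form: x y z spin jaw; .... A call has exactly 10 rows; each row shifts and turns the commanded pose from where the row before left it, along the tool's axes as they then stand; what a row does not reach is not made up. A row lasts 1/12 s, in which the tool goes at most 41.7 mm and 7.16 degrees, less where a joint would pass 70% of its speed; a pose out of reach is approached as far as the arm can. A call is refused whole if a number of a shift passes 4.17 or a number of a turn 0.125, either way. A call with a gripper value outside its range is refused whole. The fingers move at their own pace and stop on an object; FORCE is the grip in N (left out, the last holds). Time passes only in rows, so rows that do not move let the fingers close, or fill a call up. It gives the time, the measured TCP pose, the force, the opening and the grip force at its end, in the units of the state.
- env.read_state(): the state, without advancing time (a new reading comes with each control period).
- env.snapshot(name): name is "side" or "top"; returns a dict with "color" (420x560x3 uint8, red, green, blue), "z_map" (420x560 float32, m along the optical axis (not along the pixel's ray), 0 where there is no reading), "fov_y" (degrees; the focal length in pixels is half the picture's height over the tangent of half this angle, whatever the lens; pixels are square), "cx", "cy" (the principal point, pixels), "R" (3x3) and "t" (3): a world point X has camera coordinates R X + t. Camera axes: x right, y down, z forward; pixel columns grow to the right and rows downward; lengths in m; the calibration is good to about 2 mm. A picture is of the moment at which its call begins.
- env.finish_job(): hands the job in; it is judged then, once.
Trained networks look in a picture, given as the dict that the camera call returned (one of the last four; its "shot" number tells which), for a name from the list of things; names that differ only in an ending like _2 or _b are one class to them, and where a whole thing is asked for, a point or a joint stands for the part that bears it (a point fixed in the world has none). Each returns a list of dicts, best first, with "confidence" (0 to 1); they miss things now and then, are a little off and sometimes report something else, mostly with a low value. They report only what shows in the picture. A call takes as long as a camera call. They do not tell look-alikes from the thing itself.
- env.spot_in(picture, thing): "at" ([x, y, z] in m, in world coordinates, good to about 4 mm: the middle of the surface that is visible of it).
- env.mark_of(picture, thing): "at" ([x, y, z] in m, in world coordinates, good to about 4 mm: a listed point, or the origin of a listed thing).
The state is a dict: "clock": time; "q": joint angles; "joint_vel": joint speeds; "joint_torque": joint torques, N m; "ee_pos": TCP position; "ee_rot": TCP orientation; "contact_force": force on the tool from outside, world axes, zero at the start; "moment": the same for the moment, N m; "opening": opening from 0.0 (shut) to 1.0 (fully open); "gripper_force": force on a finger pad.
Only numpy, scipy, OpenCV 4.12 (cv2) and the standard library are available. Lean on these libraries where they do the work, as an engineer would, in place of code of your own. Each camera call takes 0.05 s, during which the arm holds its last target. There are 200 camera calls.

### The job

Take the tube holder with the blue grip off the white hanging panel: lift it until the wide part of its keyhole is at the screw head, then pull it straight off towards the robot. Stand it upright in the middle of the green pad, set down gently and let go. Leave the red and the black holder hanging where they are.

Things in the scene. Friction and masses are not known exactly. Their poses are not given: they have to be found in the camera images.
- blue_holder_grip (a point): Centre of the blue grip, an upright block 26 mm deep (x), 18 wide (y), 47 tall; pinch across y from above. White tube block below, 80 wide by 60 deep, flat underside 115 mm below this point and centred under it; back plate's rear face 30 mm behind (+x). Weighs 0.17-0.35 kg. z up; -x is its front, straight away from the panel. Hung on a screw: lift 30 mm (23-36 works), then pull along -x.
- pad_top (a point): Centre of the top face of the green pad, a fixed flat square 140 by 140 mm, 6 mm high, on the table between robot and panel. z up.
- red_holder: Same holder, red grip, amber tubes; leave it hanging. Origin: centre of underside, 115 mm below its grip's centre; axes as the blue one's. All three hang alike, 130 mm apart, in any order, undersides 55 mm above the table, on screws (shank 7 mm, head 16, reaching 13.5 mm out) in a fixed white panel 420 long, 142 high. Keyhole: slot 10 wide above a 30 by 30 mm hole in a 4 mm plate.
- black_holder: Same holder, black grip, no tubes; leave it hanging. Origin: centre of underside, 115 mm below its grip's centre; axes as the blue one's. Holders are 60 mm deep from the panel, so a pull of 70 mm or more clears the neighbours before moving sideways.
Mind the look-alikes: they are no part of the job. Leave any pink or purple look-alike of the part that bears blue_holder_grip alone.

How it is judged:
On the way:
1. the blue holder is off its screw, well clear of where it hung (distance of blue_holder_grip from where it was at the start of the episode above 0.06 m), for 0.1 s.
At the end, for the whole second after the job is handed in: The blue holder stands upright (within 10 degrees) and at rest on the green pad, its grip within 40 mm of the pad's centre seen from above, released; the red and black holders hang within 25 mm of where they were (horizontal distance between blue_holder_grip and pad_top below 0.04 m and z of blue_holder_grip in the frame of pad_top between 0.105 and 0.123 m and angle between blue_holder_grip's own z axis and vertical below 0.17 rad and linear speed of blue_holder below 0.02 m/s and not (distance of any of red_holder, black_holder from where it was at the start of the episode above 0.025 m)); the robot touches nothing.
It fails at once if the red or the black holder is moved by more than 25 mm (distance of any of red_holder, black_holder from where it was at the start of the episode above 0.025 m).
It fails at once if the blue holder is dropped (falls free of the fingers from more than about 10 mm) (linear speed of blue_holder above 0.45 m/s and contact force between the fingers and blue_holder below 0.1 N).
It fails at once if the blue holder is slammed down on the pad (more than 60 N) (contact force between blue_holder and pad above 60 N).
It also fails if it takes over 38 s, if anything falls off the work surface, if the arm or the gripper's body presses on something with over 40 N, if the wrist force passes 120 N, or if a joint passes its speed limit or range.

## Working session

There is one attempt and no reset: what is moved stays moved. The work goes in short steps, Python scripts to look and compute and a shell command to move; the robot and the scene stay as the last step left them, time stands still between calls to the robot, and variables do not carry over. Pictures are saved under pics/ and viewed, at most 10 in all, crops included, and the job is handed in when it is done.

```bash
mkdir -p pics; ls; python3 - <<'E'
from rig import env
import cv2,numpy as np
s=env.read_state();print(s['clock'],s['ee_pos'],s['ee_rot'],s['opening'],env.nose_length)
for n in('side','top'):
    p=env.snapshot(n);cv2.imwrite(f'pics/{n}0.png',p['color'][:,:,::-1])
    print(n,np.round(p['R'],3).tolist(),p['t'],p['fov_y'])
    for th in('blue_holder_grip','pad_top','red_holder','black_holder'):
        for d in env.mark_of(p,th)[:4]:
            X=np.array(d['at']);c=p['R']@X+p['t'];f=210/np.tan(np.radians(p['fov_y']/2))
            print(th,np.round(X,4),round(d['confidence'],2),'px',np.round([p['cx']+f*c[0]/c[2],p['cy']+f*c[1]/c[2]]))
E
```

```text
pics
0.0 [0.30125998 0.60384014 0.24288756] [-1.52692153e-04  2.29325342e-01  9.73349652e-01 -5.64729438e-04] 0.9983814512075853 0.025
side [[0.997, -0.073, -0.004], [-0.051, -0.64, -0.767], [0.053, 0.765, -0.642]] [-0.47112212  0.13738967  0.96419233] 46.077313893927396
blue_holder_grip [ 0.4034 -0.1263  0.1196] 0.86 px [239. 273.]
blue_holder_grip [0.5966 0.1484 0.1712] 0.65 px [331. 149.]
blue_holder_grip [0.2996 0.2224 0.1126] 0.65 px [189. 159.]
pad_top [0.4544 0.0501 0.0082] 0.88 px [265. 245.]
red_holder [ 0.6209 -0.106   0.0531] 0.84 px [363. 283.]
black_holder [0.4553 0.0501 0.0071] 0.17 px [266. 245.]
top [[-0.02, -1.0, -0.02], [-0.989, 0.023, -0.144], [0.144, 0.016, -0.989]] [0.05638345 0.47931301 0.96390459] 49.85137816095267
blue_holder_grip [0.5928 0.1518 0.1719] 0.73 px [220. 152.]
blue_holder_grip [0.2989 0.2239 0.1146] 0.62 px [188. 305.]
blue_holder_grip [ 0.407  -0.1294  0.1166] 0.59 px [364. 247.]
pad_top [0.4533 0.0525 0.0023] 0.57 px [274. 232.]
red_holder [ 0.6252 -0.1038  0.0545] 0.87 px [343. 151.]
black_holder [0.6121 0.019  0.0531] 0.92 px [287. 158.]
```

View pics/side0.png

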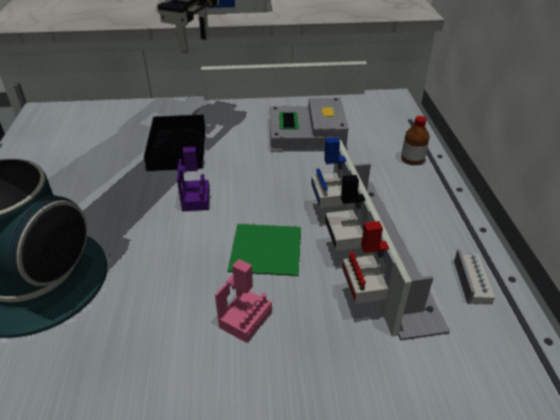

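View pics/top0.png

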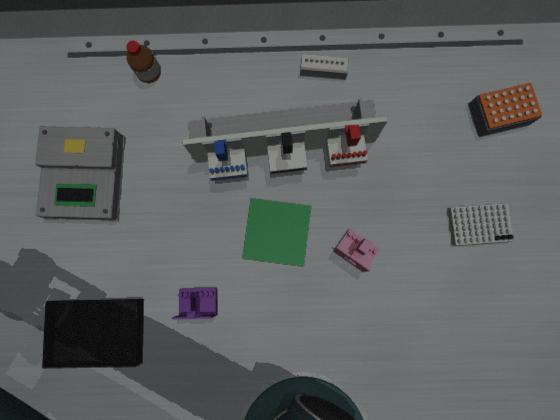

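The side view shows the blue grip at about (331,149), left end of the panel, black at (350,188) and red at (371,235). The pad is at (265,248). In the top view, blue is at (220,150), black (287,142), red (353,133), pad (277,232). The pink and purple objects are decoys. Next I measure the blue grip, the pad and the yaw from the depth maps.

```bash
cat > h.py <<'E'
from rig import env
import cv2,numpy as np
def cloud(n):
    p=env.snapshot(n);f=210/np.tan(np.radians(p['fov_y']/2));z=p['z_map']
    v,u=np.mgrid[:420,:560];C=np.dstack([(u-p['cx'])*z/f,(v-p['cy'])*z/f,z])
    W=(C-p['t'])@p['R'];W[z==0]=9
    return p,W,cv2.cvtColor(p['color'],cv2.COLOR_RGB2HSV)
def near(W,c,r):return (np.abs(W-c)<r).all(2)
E
python3 - <<'E'
from h import *
for n in('side','top'):
    p,W,H=cloud(n)
    for nm,lo,hi,c,r in(('blue',100,135,(.595,.15,.17),(.05,.04,.035)),('green',45,80,(.454,.05,.006),(.12,.12,.02)),('red',0,8,(.62,-.105,.17),(.05,.04,.035))):
        m=near(W,np.array(c),np.array(r))&(H[...,0]>=lo)&(H[...,0]<=hi)&(H[...,1]>120)
        P=W[m];print(n,nm,len(P),'min',np.percentile(P,3,0).round(4),'med',np.median(P,0).round(4),'max',np.percentile(P,97,0).round(4))
        if nm=='green':print(' rect',cv2.minAreaRect(P[:,:2].astype(np.float32)))
        if nm!='green':
            T=P[P[:,2]>np.percentile(P[:,2],97)-.006];print(' top mean',T.mean(0).round(4))
    m=near(W,np.array([.64,.02,.15]),np.array([.06,.22,.1]))
    P=W[m];w=P[(P[:,2]>.125)&(P[:,0]>.0)]
    hi=P[(P[:,0]-.62+.109*(P[:,1]-.02)>.012)&(P[:,2]>.1)]
    print(' panel z',np.percentile(hi[:,2],[50,90,98]).round(3)); t=hi[hi[:,2]>np.percentile(hi[:,2],98)-.01]
    print(' line',cv2.fitLine(t[:,:2].astype(np.float32),cv2.DIST_HUBER,0,.01,.01).ravel().round(4),len(t))
    print(' yaw pts y range',t[:,1].min(),t[:,1].max())
E
```

```text
side blue 378 min [0.5844 0.1383 0.1444] med [0.5986 0.1418 0.1708] max [0.6227 0.1576 0.1935]
 top mean [0.5964 0.147  0.192 ]
side green 2909 min [ 0.3914 -0.0214  0.002 ] med [0.4598 0.0451 0.0044] max [0.5201 0.1107 0.0068]
 rect ((0.45508500933647156, 0.04607362672686577), (0.14231063425540924, 0.13708291947841644), 81.2824478149414)
side red 548 min [ 0.6082 -0.1198  0.1443] med [ 0.6215 -0.1166  0.1703] max [ 0.6475 -0.1019  0.1942]
 top mean [ 0.6202 -0.1109  0.1927]
 panel z [0.139 0.143 0.146]
 line [ 0.0909 -0.9959  0.6526 -0.0625] 1085
 yaw pts y range -0.18593545560314206 0.23363082703958063
top blue 211 min [0.5833 0.1403 0.1475] med [0.5932 0.1478 0.1927] max [0.6239 0.1577 0.1965]
 top mean [0.596  0.1494 0.1941]
top green 3596 min [ 0.3896 -0.0172  0.0022] med [0.4538 0.0471 0.0056] max [0.5195 0.1119 0.0092]
 rect ((0.4547465145587921, 0.047370173037052155), (0.13642920553684235, 0.1370614916086197), 81.38859558105469)
top red 218 min [ 0.607  -0.1168  0.1463] med [ 0.6196 -0.1059  0.1925] max [ 0.6487 -0.0991  0.1973]
 top mean [ 0.6201 -0.1087  0.1943]
 panel z [0.14  0.144 0.147]
 line [ 0.0927 -0.9957  0.6434  0.0234] 1450
 yaw pts y range -0.18441998614612426 0.23144479190107753
```

Both views agree: blue grip at (0.596, 0.1485, 0.170), pad centre at (0.455, 0.047, 0.006), panel yaw about +0.0925 rad, and panel top at 0.145. The tool has to spin −0.555 rad, then shift −25.1 cm along its x and −48.1 cm along its y.

```bash
python3 -m handwheel '0 0 0 -0.111 9.3;0 0 0 -0.111 9.3;0 0 0 -0.111 9.3;0 0 0 -0.111 9.3;0 0 0 -0.111 9.3;-1.6 -3 0 0 9.3;-1.6 -3 0 0 9;-1.6 -3 0 0 8;-1.6 -3 0 0 7;-1.6 -3 0 0 6' 25; python3 -m handwheel '-1.6 -3 0 0 6;-1.6 -3 0 0 6;-1.6 -3 0 0 6;-1.6 -3 0 0 6;-1.6 -3 0 0 6;-1.6 -3 0 0 6;-1.6 -3 0 0 6;-1.6 -3 0 0 6;-1.6 -3 0 0 6;0 0 0 0 6'
cat > g.py <<'E'
from h import *
from scipy.spatial.transform import Rotation as Ro
import sys
s=env.read_state();w,x,y,z=s['ee_rot'];M=Ro.from_quat([x,y,z,w]).as_matrix()
T=np.array([float(a) for a in sys.argv[1:4]])
print('clock',s['clock'],'pos',s['ee_pos'].round(4) if hasattr(s['ee_pos'],'round') else s['ee_pos'],'shift cm',(100*M.T@(T-s['ee_pos'])).round(2),'yaw',np.arctan2(-M[1,0],-M[0,0]).round(4),'tilt',M[2,2].round(5),'F',s['contact_force'])
E
python3 g.py .596 .1485 .178
```

```text
clock: 1.43
ee_pos: [0.3954, 0.4606, 0.2437]
ee_rot: [0.0, -0.046, 0.999, 0.0]
contact_force: [-0.8, 0.3, -0.1]
opening: 0.802
gripper_force: 0.0
clock: 2.27
ee_pos: [0.5653, 0.2023, 0.2435]
ee_rot: [0.0, -0.044, 0.999, -0.001]
contact_force: [-0.5, 0.1, 0.3]
opening: 0.646
gripper_force: 0.0
clock 2.2667 pos [0.5653 0.2023 0.2435] shift cm [-2.58 -5.62  6.56] yaw 0.0888 tilt -1.0 F [-0.45617068  0.1374384   0.27648804]
```

```bash
python3 -m handwheel '-1.3 -2.8 0 -0.004 6;-1.3 -2.8 0 0 6;0 0 0 0 6;0 0 0 0 6;0 0 0 0 6;0 0 0 0 6;0 0 0 0 6;0 0 0 0 6;0 0 0 0 6;0 0 0 0 6';python3 - <<'E'
from h import *
p,W,H=cloud('top');cv2.imwrite('pics/top1.png',cv2.resize(p['color'][90:220,130:330,::-1],None,fx=3,fy=3))
p,W,H=cloud('side');cv2.imwrite('pics/side1.png',cv2.resize(p['color'][70:260,240:440,::-1],None,fx=3,fy=3))
E
python3 g.py .596 .1485 .178
```

```text
clock: 3.1
ee_pos: [0.5941, 0.1534, 0.2437]
ee_rot: [0.0, -0.048, 0.999, 0.0]
contact_force: [-0.7, -0.1, 0.0]
opening: 0.641
gripper_force: 0.0
clock 3.2 pos [0.5942 0.1533 0.2437] shift cm [-0.13 -0.49  6.57] yaw 0.0965 tilt -1.0 F [ 0.232333   -0.00991036 -0.40072424]
```

View pics/side1.png

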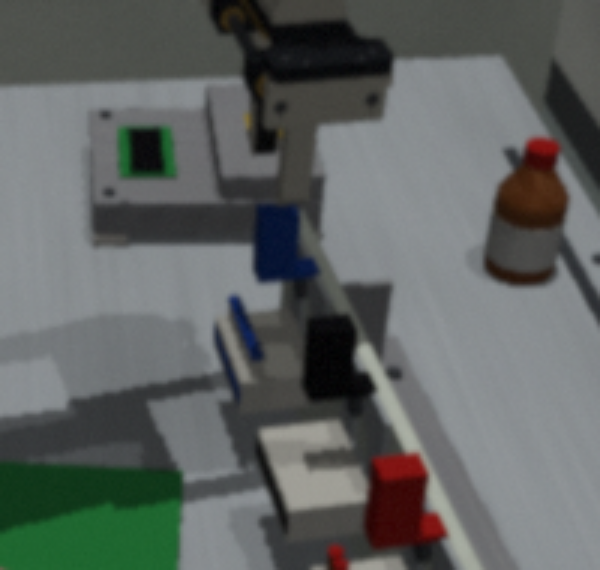

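The side crop shows the open gripper above the blue grip (275,240), with black and red still hanging. I descend and close.

```bash
python3 -m handwheel '-0.1 -0.5 0 0.003 6;0 0 1 0 6;0 0 1.2 0 6;0 0 1.2 0 6;0 0 1.2 0 6;0 0 1.2 0 6;0 0 0.7 0 6;0 0 0 0 6;0 0 0 0 6;0 0 0 0 6'; python3 g.py .596 .1485 .178; python3 -m handwheel '0 0 0 0 4;0 0 0 0 3;0 0 0 0 2;0 0 0 0 1;0 0 0 0 1;0 0 0 0 1;0 0 0 0 1;0 0 0 0 1;0 0 0 0 1;0 0 0 0 1' 30;python3 g.py .596 .1485 .178
```

```text
clock: 4.03
ee_pos: [0.596, 0.1483, 0.1793]
ee_rot: [0.0, -0.047, 0.999, 0.0]
contact_force: [-0.1, -0.4, 0.4]
opening: 0.646
gripper_force: 0.0
clock 4.0333 pos [0.596  0.1483 0.1793] shift cm [-0.01  0.02  0.13] yaw 0.0932 tilt -1.0 F [-0.13746155 -0.40639299  0.43684953]
clock: 4.87
ee_pos: [0.5956, 0.1488, 0.1787]
ee_rot: [-0.0, -0.047, 0.999, 0.001]
contact_force: [-0.7, 4.7, 0.7]
opening: 0.189
gripper_force: 30.0
clock 4.8667 pos [0.5956 0.1488 0.1787] shift cm [-0.04 -0.03  0.07] yaw 0.0936 tilt -1.0 F [-0.66929216  4.69720854  0.71103335]
```

The grip is held: 17.6 mm opening against the 18 mm given. I lift 30 mm.

```bash
python3 -m handwheel '0 0.1 -0.4 0 1;0 0 -0.5 0 1;0 0 -0.5 0 1;0 0 -0.5 0 1;0 0 -0.5 0 1;0 0 -0.4 0 1;0 0 -0.2 0 1;0 0 0 0 1;0 0 0 0 1;0 0 0 0 1' 40; python3 - <<'E'
from h import *
for n in('side','top'):
    p,W,H=cloud(n)
    m=near(W,np.array([.595,.15,.2]),np.array([.05,.05,.045]))&(H[...,0]>=100)&(H[...,0]<=135)&(H[...,1]>120)
    P=W[m];print(n,len(P),np.percentile(P,3,0).round(4),np.median(P,0).round(4),np.percentile(P,97,0).round(4))
    if n=='side':cv2.imwrite('pics/side2.png',cv2.resize(p['color'][70:260,240:440,::-1],None,fx=3,fy=3))
E
python3 g.py .596 .1485 .208
```

```text
clock: 5.7
ee_pos: [0.5955, 0.1492, 0.2084]
ee_rot: [-0.0, -0.047, 0.999, -0.0]
contact_force: [0.5, -0.3, -1.5]
opening: 0.195
gripper_force: 40.0
side 125 [0.5843 0.1359 0.1722] [0.5966 0.1412 0.1772] [0.6252 0.1577 0.2157]
top 21 [0.5826 0.1463 0.2132] [0.5934 0.1514 0.2226] [0.5957 0.1564 0.2254]
clock 5.8 pos [0.5955 0.1492 0.2083] shift cm [-0.04 -0.07  0.03] yaw 0.0932 tilt -1.0 F [-0.29234883 -0.13948039 -1.17794318]
```

View pics/side2.png

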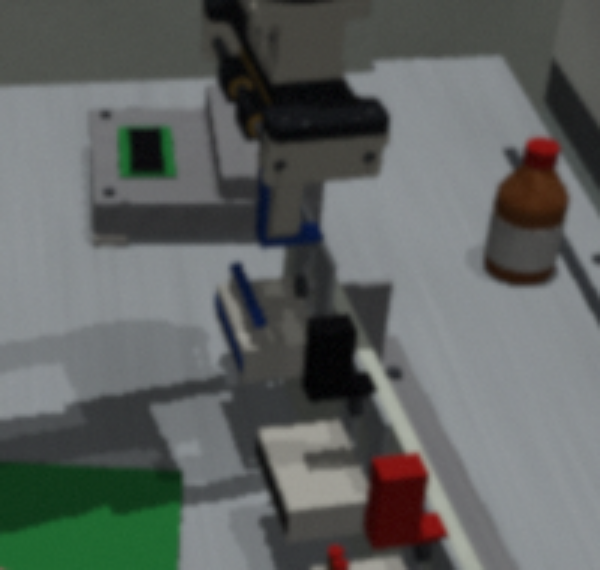

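The crop shows the holder risen with the gripper. The grip's bottom edge is up to row 240 from 280, the neighbours are unmoved, and the force is clean. I pull 90 mm along tool +x.

```bash
python3 -m handwheel '0.3 0 0 0 1;0.6 0 0 0 1;0.8 0 0 0 1;0.8 0 0 0 1;0.8 0 0 0 1;0.8 0 0 0 1;0.8 0 0 0 1;0.8 0 0 0 1;0.8 0 0 0 1;0 0 0 0 1'; python3 -m handwheel '0.8 0 0 0 1;1 0 0 0 1;1 0 0 0 1;0.4 0 0 0 1;0 0 0 0 1;0 0 0 0 1;0 0 0 0 1;0 0 0 0 1;0 0 0 0 1;0 0 0 0 1'; python3 g.py .455 .047 .208;python3 - <<'E'
from h import *
p,W,H=cloud('side');cv2.imwrite('pics/side3.png',cv2.resize(p['color'][70:290,200:440,::-1],None,fx=2.5,fy=2.5))
for th in('blue_holder_grip','red_holder','black_holder'):
    print(th,[(np.round(d['at'],4),round(d['confidence'],2)) for d in env.mark_of(p,th)[:3]])
E
```

```text
clock: 6.63
ee_pos: [0.5297, 0.1431, 0.2089]
ee_rot: [0.0, -0.047, 0.999, 0.0]
contact_force: [1.4, -0.4, -1.8]
opening: 0.193
gripper_force: 40.0
clock: 7.47
ee_pos: [0.4992, 0.1402, 0.2085]
ee_rot: [-0.0, -0.047, 0.999, -0.0]
contact_force: [-1.1, 0.0, -2.0]
opening: 0.191
gripper_force: 40.0
clock 7.4667 pos [0.4992 0.1402 0.2085] shift cm [ 5.27 -8.87  0.06] yaw 0.0931 tilt -1.0 F [-1.13616744e+00  1.89736695e-03 -2.00236821e+00]
blue_holder_grip [(array([0.4975, 0.1379, 0.1972]), 0.72), (array([0.2964, 0.2241, 0.113 ]), 0.71), (array([ 0.4051, -0.126 ,  0.1162]), 0.61)]
red_holder [(array([ 0.6239, -0.1052,  0.0527]), 0.82)]
black_holder [(array([0.6057, 0.0189, 0.0599]), 0.69)]
```

View pics/side3.png

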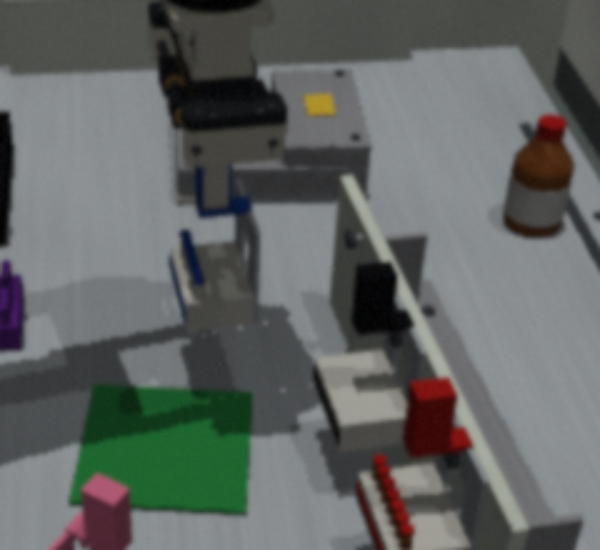

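The crop shows the holder off its screw and upright in the gripper at (210,270). The bare screw is visible at (352,240), and red and black are still hanging. I move over the pad.

```bash
python3 -m handwheel '0.4 -0.7 0 0 1;0.8 -1.3 0 0 1;0.8 -1.4 0 0 1;0.8 -1.4 0 0 1;0.8 -1.4 0 0 1;0.8 -1.3 0 0 1;0.5 -0.9 0 0 1;0.4 -0.5 0 0 1;0 0 0 0 1;0 0 0 0 1'; python3 -m handwheel '0 0 0.5 0 1;0 0 0.9 0 1;0 0 1 0 1;0 0 1 0 1;0 0 1 0 1;0 0 1 0 1;0 0 0.8 0 1;0 0 0.5 0 1;0 0 0.3 0 1;0 0 0 0 1'; python3 g.py .455 .047 .102;python3 - <<'E'
from h import *
p,W,H=cloud('side');cv2.imwrite('pics/side4.png',cv2.resize(p['color'][120:300,200:400,::-1],None,fx=3,fy=3))
E
```

```text
clock: 8.5
ee_pos: [0.4545, 0.0465, 0.2088]
ee_rot: [0.0, -0.046, 0.999, 0.0]
contact_force: [-0.1, 0.3, -1.5]
opening: 0.195
gripper_force: 40.0
clock: 9.33
ee_pos: [0.4544, 0.0466, 0.1381]
ee_rot: [-0.0, -0.047, 0.999, -0.0]
contact_force: [-0.5, 0.4, -2.2]
opening: 0.19
gripper_force: 40.0
clock 9.3333 pos [0.4544 0.0466 0.1381] shift cm [-0.06  0.03  3.61] yaw 0.0932 tilt -1.0 F [-0.47345373  0.43108032 -2.19335032]
```

View pics/side4.png

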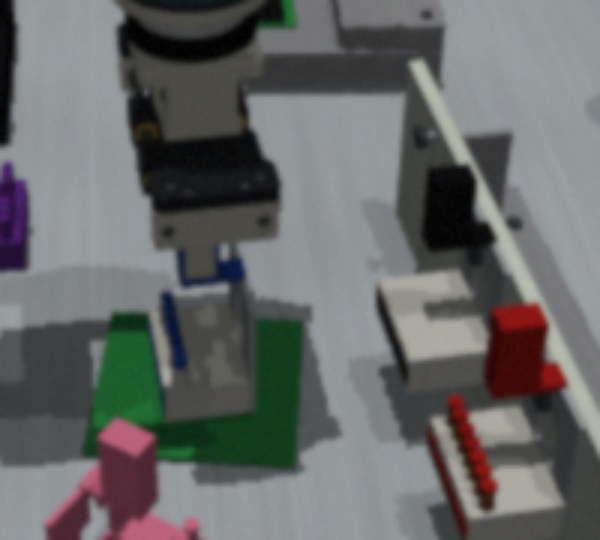

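The crop shows the holder upright just above the middle of the pad at (205,370), about 8 mm short of contact. I lower it slowly.

```bash
python3 -m handwheel '0 0 0.15 0 1;0 0 0.15 0 1;0 0 0.1 0 1;0 0 0.1 0 1;0 0 0.05 0 1;0 0 0.05 0 1;0 0 0 0 1;0 0 0 0 1;0 0 0 0 1;0 0 0 0 1'; python3 -m handwheel '0 0 0.05 0 1;0 0 0 0 1;0 0 0.05 0 1;0 0 0 0 1;0 0 0.05 0 1;0 0 0 0 1;0 0 0 0 1;0 0 0 0 1;0 0 0 0 1;0 0 0 0 1'
```

```text
clock: 10.22
ee_pos: [0.4546, 0.0466, 0.1327]
ee_rot: [0.0, -0.047, 0.999, -0.0]
contact_force: [-0.6, -0.4, -2.2]
opening: 0.189
gripper_force: 40.0
clock: 11.05
ee_pos: [0.4546, 0.0466, 0.1312]
ee_rot: [0.0, -0.047, 0.999, -0.0]
contact_force: [0.2, 0.2, -1.5]
opening: 0.195
gripper_force: 40.0
```

```bash
python3 -m handwheel '0 0 0.05 0 1;0 0 0 0 1;0 0 0 0 1;0 0 0.05 0 1;0 0 0 0 1;0 0 0 0 1;0 0 0 0 1;0 0 0 0 1;0 0 0 0 1;0 0 0 0 1'; python3 -m handwheel '0 0 0.05 0 1;0 0 0 0 1;0 0 0 0 1;0 0 0 0 1;0 0 0 0 1;0 0 0 0 1;0 0 0 0 1;0 0 0 0 1;0 0 0 0 1;0 0 0 0 1'
```

```text
clock: 11.88
ee_pos: [0.4546, 0.0467, 0.1303]
ee_rot: [0.0, -0.047, 0.999, 0.0]
contact_force: [-0.1, 1.2, 1.9]
opening: 0.193
gripper_force: 40.0
clock: 12.72
ee_pos: [0.4548, 0.0467, 0.1302]
ee_rot: [0.0, -0.047, 0.999, 0.0]
contact_force: [-0.7, 1.3, 7.1]
opening: 0.192
gripper_force: 40.0
```

Contact came at TCP z 0.130, as predicted. I release and retreat straight up.

```bash
python3 -m handwheel '0 0 -0.05 0 1.9;0 0 0 0 2.2;0 0 0 0 2.8;0 0 0 0 3.5;0 0 0 0 4.5;0 0 0 0 5.5;0 0 0 0 6;0 0 0 0 6;0 0 0 0 6;0 0 0 0 6'; python3 -m handwheel '0 0 -0.5 0 6;0 0 -1 0 6;0 0 -1.5 0 6;0 0 -2 0 6;0 0 -2 0 6;0 0 -2 0 6;0 0 -1.5 0 6;0 0 -1 0 6;0 0 0 0 6;0 0 0 0 6'; python3 - <<'E'
from h import *
for n in('side','top'):
    p,W,H=cloud(n)
    m=near(W,np.array([.455,.047,.12]),np.array([.05,.05,.035]))&(H[...,0]>=100)&(H[...,0]<=135)&(H[...,1]>120)
    P=W[m];print(n,len(P),np.percentile(P,3,0).round(4),np.percentile(P,97,0).round(4))
    for th in('blue_holder_grip','red_holder','black_holder'):
        print(th,[(np.round(d['at'],4),round(d['confidence'],2)) for d in env.mark_of(p,th)[:3]])
    if n=='side':cv2.imwrite('pics/side5.png',p['color'][:,:,::-1])
E
```

```text
clock: 13.55
ee_pos: [0.4545, 0.0467, 0.1302]
ee_rot: [0.0, -0.047, 0.999, 0.0]
contact_force: [-0.1, 0.7, -0.2]
opening: 0.643
gripper_force: 0.0
clock: 14.38
ee_pos: [0.4546, 0.0467, 0.2453]
ee_rot: [0.0, -0.047, 0.999, 0.0]
contact_force: [-0.0, -0.0, -1.2]
opening: 0.647
gripper_force: 0.0
side 372 [0.4466 0.0342 0.0957] [0.4828 0.0518 0.1456]
blue_holder_grip [(array([0.2991, 0.2228, 0.1152]), 0.94), (array([ 0.4075, -0.1253,  0.1153]), 0.9), (array([0.4545, 0.0445, 0.1215]), 0.66)]
red_holder [(array([ 0.6261, -0.1116,  0.0534]), 0.81), (array([0.4557, 0.0509, 0.011 ]), 0.7)]
black_holder [(array([0.6081, 0.0207, 0.0558]), 0.95)]
top 11 [0.4435 0.0383 0.1191] [0.4445 0.0512 0.1385]
blue_holder_grip [(array([0.301 , 0.2237, 0.1163]), 0.94), (array([ 0.406 , -0.1287,  0.1205]), 0.72), (array([0.4548, 0.0482, 0.1239]), 0.58)]
red_holder [(array([ 0.6229, -0.1004,  0.0519]), 0.64)]
black_holder []
```

View pics/side5.png

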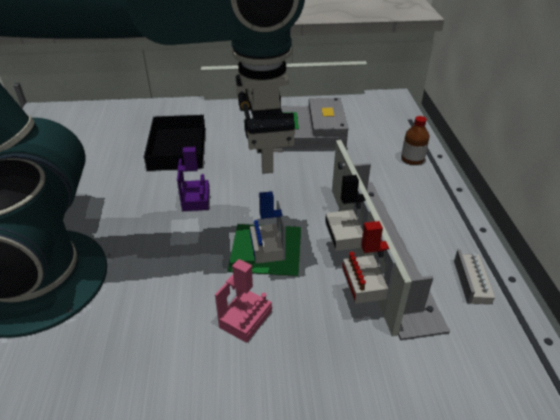

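The picture shows the blue holder upright in the middle of the pad at (268,235), released. Red and black are still hanging at (371,235) and (350,188).

```bash
python3 -c "
from rig import env
print(env.finish_job())"
```

```text
the job is handed in; nothing more can be done
None
```

The blue holder stands upright and released in the middle of the green pad, red and black still hang where they were, and the job is handed in at about 14.5 s; the hand-in gave no verdict.

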